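# Draw the core plug from the casting mould with the threaded puller

### The arm

A 6-joint arm with a two-finger parallel gripper is mounted at the origin on the work surface. World frame = base frame: x ahead of the robot, y to its left, z up, the work surface at z = 0. Lengths are in m, angles in rad, forces in N, time in s.
With the tool pointing down it reaches from about 0.35 to 0.85 m from the base axis. Payload 8.1 kg.
Tool frame: the origin (TCP) lies at the very end of the fingers, on their centre line; the grasp point (between the pads) lies r.grip_depth behind it (r.grip_depth is the distance from the TCP to the grasp point, in m); z points along the fingers, y is the line along which they close (so a half turn about z gives the same grasp; the last joint's range is limited). The gripper opens to 85 mm and grips with 20 to 120 N. Pads are 22 mm wide; open, the fingers measure 114 mm over their backs; the gripper's body (76 mm by 85 mm) begins 54 mm behind the grasp point. The pads swing forward as they close: fully open they stand 13 mm farther back than shut.
Start: joints at [-1.241, 0.13, 1.488, -0, 1.523, -0.085], TCP at [0.242, -0.549, 0.231] pointing down, gripper open.
Joint ranges: [-2.96, 2.96], [-0.89, 2.26], [0.02, 2.5], [-1.34, 4.48], [0, 2.73], [-2.66, 2.66]. Speed limits (rad/s): [2.39, 2.39, 2.79, 3.14, 3.14, 3.14].

### API

Orientations are given as a unit quaternion [w, x, y, z].
In Python, from plant import r gives the robot as it stands.
- The arm moves only by the tool step_arm, never from a script. Its argument "steps" is a list of rows, each an object with "offset": the shift along the world's x, y, z in m, a list of three; "turn": the turn, a rotation vector about the world's x, y, z in rad, a list of three; "fingers": the finger opening in m, from 0 to 0.0854. A call has 1 to 10 rows; each row shifts and turns the commanded pose from where the row before left it; what a row does not reach is not made up. A row lasts 1/8 s, in which the tool goes at most 62.5 mm and 10.7 degrees, less where a joint would pass 70% of its speed; a pose out of reach is approached as far as the arm can. A call with a gripper value outside its range is refused whole. The fingers move at their own pace and stop on an object; "force" is the grip in N (left out, the last holds). Time passes only in rows, so rows that do not move let the fingers close. It gives the time, the measured TCP pose, the force, the opening and the grip force at its end, in the units of the state.
- r.read_state(): the state, without advancing time (a new reading comes with each control period).
- r.grab_frame(name): name is "side" or "top" or "wrist"; returns a dict with "color" (384x512x3 uint8, red, green, blue), "z_map" (384x512 float32, m along the optical axis (not along the pixel's ray), 0 where there is no reading), "fx", "fy", "cx", "cy" (pixels), "dist_coeffs" ([k1, k2, p1, p2, k3] as OpenCV has them; the pictures are not rectified), "rvec" (rotation vector, rad) and "tvec" (3), from world to camera coordinates, as OpenCV has them. Camera axes: x right, y down, z forward; pixel columns grow to the right and rows downward; lengths in m; the calibration is good to about 2 mm. A picture is of the moment at which its call begins.
- r.finish_job(): hands the job in; it is judged then, once.
The state is a dict: "clock": time; "q": joint angles; "joint_velocities": joint speeds; "effort": joint torques, N m; "tcp_pos": TCP position; "tcp_rot": TCP orientation; "force": force on the tool from outside, world axes, zero at the start; "ft_torque": the same for the moment, N m; "gripper_width": finger opening in m; "grip_force": force on a finger pad.
Only numpy, scipy, OpenCV 4.12 (cv2) and the standard library are available. Lean on these libraries where they do the work, as an engineer would, in place of code of your own. Each camera call takes 0.05 s, during which the arm holds its last target. There are 200 camera calls.

### The job

Take the T-handled puller rod from its stand, screw it clockwise into the thread in the top of the steel plug that sits flush in the casting mould, feeling gently for the thread's start and pressing and twisting no harder than needed. Then draw the plug straight up out of the mould and stand it upright on the floor of the white tray with the rod still screwed in, without dropping it. Let go, and leave everything else where it is.

Things in the scene. Friction and masses are not known exactly. Their poses are not given: they have to be found in the camera images.
- mould_hole0 (a point): Mouth of the square well in the fixed aluminium casting mould (block 130 x 120 mm, 60 mm high): centre of the well at the level of the block's top face, x and y along the block's sides, z up. The well is 58 mm square and 45 mm deep.
- plug_top (a point): Steel core plug, 56 mm square, 45 mm high, loose, 0.3 to 0.55 kg, sitting flush in the mould's well so that fingers cannot take it, held there by hidden spring pads: drawing it takes about 10 to 20 N straight up until it has risen some 25 mm. This point: centre of its top face, z up, x and y along its sides. In the top is the brass mouth of a quick thread, bore 15 mm wide.
- plug_thread (a point): Thread in the plug, point on its axis 10 mm below the top; axes as the plug's. Two opposite entry gaps for the rod's cross-pin lie somewhere 0.1 to 1.9 rad clockwise (from above) of the plug's x axis, not measured, other each time; the pin has some 0.15 rad of play either way in them. Out of line the pin rests on the brass, shoulder 15 mm above the plug; in line the rod goes down those 15 mm.
- plug_mid (a point): Centre of the plug, half-way up. With the rod fully down, a further clockwise turn of about 0.6 to 0.9 rad screws it home: it then meets a hard stop (0.2 to 0.3 N m tells it; more strains it). The thread has about 1 mm of up-and-down play and no spring, and stays as left, so the bar can be let go and taken anew. Plug and rod together stand 130 mm high.
- rod_bar (a point): Puller rod, loose, about 0.22 kg, 112 mm long, upright: this point is the centre of its dark T-bar (80 mm long along this point's x, 14 mm wide, 14 mm high), z up along the rod. The shaft below it is 12 mm thick and ends 105 mm below this point in a tapered nose, 6 mm wide at the end.
- rod_pin (a point): Centre of the square cross-pin through the rod's foot (5 mm thick, 25 mm long, parallel to the T-bar), 91 mm below the bar's centre and 14 mm above the foot's end. Bar and pin are the same after half a turn.
- rod_shoulder (a point): Underside of the round shoulder of the rod (34 mm disc, 6 mm thick), on the rod's axis, 78.5 mm below the bar's centre. At the start it rests on the stand; screwed in, it lies on the plug's top face.
- stand_hole0 (a point): Mouth of the wide hole (27 mm) of the fixed black tool stand (100 x 80 mm, 40 mm high) in which the rod stands upright at the start; nothing else stands in it.
- tray_in (a point): Centre of the inner floor of the fixed white parts tray, inside 152 mm (its x) by 132 mm (its y), floor 4 mm above the table, rim 30 mm above the table.
- cup_c (a point): Bystander, loose: grey open mixing cup, 72 mm wide, 68 mm high; this point is its centre, half-way up.
- tape_c (a point): Bystander, loose: black roll of tape lying flat, 72 mm across, 24 mm high; its centre.
- seal_c (a point): Bystander, loose: flat black rubber ring, 60 mm across, 6 mm thick; its centre.
- wrench_c (a point): Bystander, loose: steel open-ended wrench lying flat, 150 mm long; its middle.
- jar_c (a point): Bystander, loose: clear closed jar, 64 mm wide, 75 mm high; its centre.
- weight_c (a point): Bystander, loose: small steel knobbed weight, 44 mm wide, 40 mm high; its centre.
There are look-alikes about, which are no part of the job. What is shaped like the part that bears rod_bar but turquoise is not meant.

How it is judged:
By the outcome, as a careful person would: the job done as asked, in the order asked, and still so for the second after the job is handed in, with the robot touching nothing.
It also fails if it takes over 72 s, if anything falls off the work surface, if the arm or the gripper's body presses on something with over 40 N, if the wrist force passes 120 N, or if a joint passes its speed limit or range.

## Working session

There is one attempt and no reset: what is moved stays moved. The work goes in short steps, Python scripts to look and compute and a tool call to move; the robot and the scene stay as the last step left them, time stands still between calls to the robot, and variables do not carry over. Pictures are saved under pics/ and viewed, at most 10 in all, crops included, and the job is handed in when it is done.

Besides the shell and the picture viewer there is one more tool, called after "Emit:" as a command line: name --argument value ..., lists and objects as JSON in quotes. step_arm: Moves the arm, as the interface text tells. Its arguments: {"type":"object","properties":{"steps":{"type":"array"},"force":{"type":"number"}},"required":["steps"]}

```bash
mkdir -p pics; ls
cat > h.py <<'E'
import numpy as np,cv2
from plant import r
def save(name,f): cv2.imwrite('pics/'+name,f['color'][:,:,::-1])
def world(f):
    """HxWx3 world points from depth"""
    K=np.array([[f['fx'],0,f['cx']],[0,f['fy'],f['cy']],[0,0,1.]])
    h,w=f['z_map'].shape
    uv=np.stack(np.meshgrid(np.arange(w),np.arange(h)),-1).reshape(-1,1,2).astype(np.float64)
    n=cv2.undistortPoints(uv,K,np.array(f['dist_coeffs'],float)).reshape(h,w,2)
    z=f['z_map'].astype(float)
    P=np.dstack([n*z[...,None],z])
    R=cv2.Rodrigues(np.array(f['rvec'],float))[0]
    W=(P-np.array(f['tvec'],float).ravel())@R
    W[z==0]=np.nan
    return W
E
python3 - <<'E'
from h import *
import pickle
for n in('top','side'):
    f=r.grab_frame(n);save(n+'0.png',f);pickle.dump(f,open(n+'0.pkl','wb'))
s=r.read_state();print(s,r.grip_depth)
E
```

```text
pics
{'clock': 0.1, 'q': array([-1.24139498e+00,  1.31074138e-01,  1.48919682e+00,  7.74330805e-06,
        1.52302209e+00, -8.54264932e-02]), 'joint_velocities': array([-0.0002414 , -0.00224701, -0.00263684,  0.00052576,  0.00036859,
        0.00093781]), 'effort': array([ 1.44384830e-03, -5.70950925e+01, -5.01943731e+01, -1.07196227e-04,
        8.11350677e-03, -4.94743608e-05]), 'tcp_pos': array([ 0.24166164, -0.5486213 ,  0.2303417 ]), 'tcp_rot': array([-8.44346470e-04,  9.78566423e-01,  2.05929679e-01, -9.96175915e-05]), 'force': array([-0.39895665, -0.21123044, -0.14799554]), 'ft_torque': array([ 0.02831067, -0.01498892,  0.04080488]), 'grip_force': 0.0, 'gripper_width': 0.08512738944156775} 0.0187
```

View pics/top0.png

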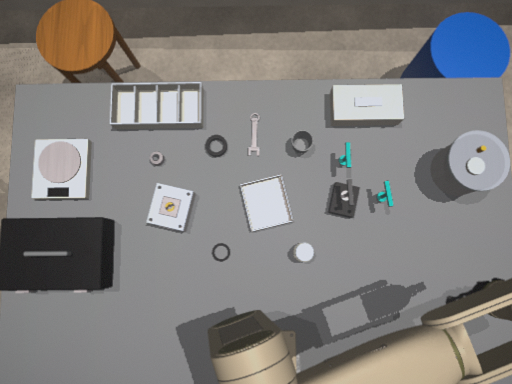

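View pics/side0.png

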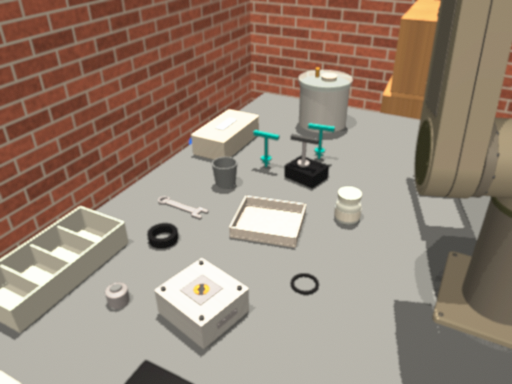

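The top picture shows the mould at (171,207) with the brass-mouthed plug at (170,206), and the empty white tray at (266,203). There are three rod-like things: a dark T-bar in the black stand (348,193), and turquoise ones at (346,157) and (385,193). The dark one in the black stand fits the description. Next I measure and take an enlarged crop.

```bash
cat > m.py <<'E'
from h import *
import pickle
f=pickle.load(open('top0.pkl','rb'));W=world(f)
def reg(name,u0,u1,v0,v1,z0,z1):
    P=W[v0:v1,u0:u1].reshape(-1,3);P=P[(P[:,2]>z0)&(P[:,2]<z1)]
    if len(P)<4: print(name,len(P));return
    (c,s,a)=cv2.minAreaRect((P[:,:2]*1000).astype(np.float32))
    print(name,len(P),'c',np.round(c),'s',np.round(s),'a',round(a,1),'zmed',np.round(np.median(P[:,2]),4),'mean',np.round(P.mean(0),4))
reg('table',200,240,180,230,-.02,.02)
reg('mould',140,200,178,238,.05,.08)
reg('tray rim',235,297,170,235,.022,.05)
reg('tray fl',250,282,190,218,-.01,.015)
reg('stand',325,365,178,222,.03,.048)
reg('bar',325,365,165,222,.11,.2)
reg('turq1',330,365,138,172,.06,.2)
reg('turq2',372,400,175,212,.06,.2)
reg('jar',290,320,240,268,.04,.2)
reg('cup',288,318,128,158,.04,.2)
c=f['color'][130:230,315:415,::-1];d=f['color'][177:237,140,::-1] if 0 else f['color'][172:242,135:205,::-1]
cv2.imwrite('pics/crop1.png',np.hstack([cv2.resize(c,(400,400),interpolation=2),cv2.resize(d,(400,400),interpolation=2)]))
E
python3 m.py
```

```text
table 1994 c [516. 136.] s [132. 166.] a 89.6 zmed -0.0003 mean [ 5.146e-01  1.351e-01 -2.000e-04]
mould 1470 c [504. 289.] s [120. 130.] a 75.8 zmed 0.06 mean [0.5032 0.288  0.06  ]
tray rim 238 c [517. -19.] s [161. 140.] a 13.2 zmed 0.0291 mean [ 0.5168 -0.019   0.029 ]
tray fl 894 c [516. -18.] s [103.  92.] a 89.0 zmed 0.0035 mean [ 0.5153 -0.018   0.0035]
stand 634 c [ 522. -272.] s [ 80. 100.] a 76.6 zmed 0.0391 mean [ 0.5196 -0.2682  0.0393]
bar 144 c [ 557. -274.] s [126.  16.] a 1.0 zmed 0.1232 mean [ 0.5366 -0.2743  0.1229]
turq1 135 c [ 653. -276.] s [80. 14.] a 0.8 zmed 0.1098 mean [ 0.6531 -0.2751  0.1083]
turq2 151 c [ 530. -396.] s [79. 15.] a 7.6 zmed 0.1098 mean [ 0.5292 -0.3949  0.1074]
jar 311 c [ 355. -132.] s [61. 58.] a 4.3 zmed 0.0736 mean [ 0.355  -0.1325  0.0694]
cup 164 c [ 714. -137.] s [68. 69.] a 88.4 zmed 0.0629 mean [ 0.7186 -0.1396  0.0596]
```

View pics/crop1.png

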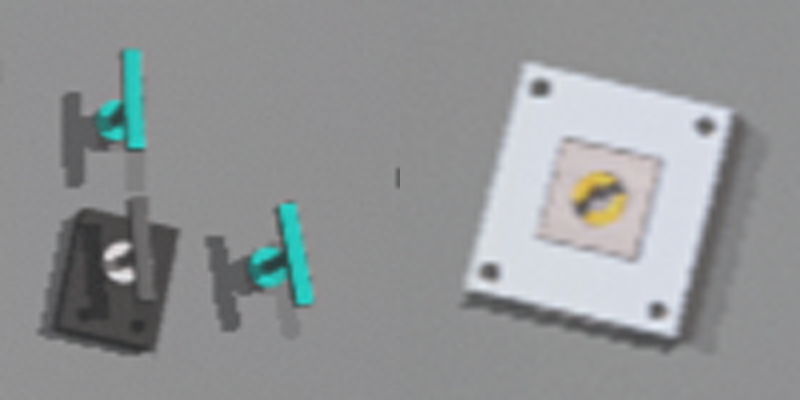

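The crop confirms the dark rod in the black stand at about (349,192). The brass shows its entry slot running from lower left to upper right, about -63° in world coordinates. Now the bar's exact position.

```bash
cat >> m.py <<'E'
print('--')
reg('bar',340,360,174,212,.116,.135)
def col(name,u0,u1,v0,v1,mask):
    Q=W[v0:v1,u0:u1][mask(f['color'][v0:v1,u0:u1].astype(int))]
    (c,s,a)=cv2.minAreaRect((Q[:,:2]*1000).astype(np.float32));print(name,len(Q),np.round(c),np.round(s),a,np.nanmean(Q,0))
col('brass',155,185,190,222,lambda c:(c[...,0]-c[...,2]>70))
col('plug',155,185,190,222,lambda c:(c[...,0]-c[...,2]>8))
E
python3 m.py|sed -n '/--/,$p'
```

```text
--
bar 135 c [ 534. -275.] s [80. 15.] a 1.8 zmed 0.1236 mean [ 0.5336 -0.2744  0.1236]
brass 38 [505. 289.] [30. 22.] 23.288244247436523 [0.50459772 0.2898401  0.05763166]
plug 170 [504. 289.] [51. 52.] 74.04924774169922 [0.50572063 0.28872334 0.05688542]
```

Emit:
step_arm --steps '[{"offset": [0.037, 0.034, 0], "turn": [0, 0, -0.048], "fingers": 0.085}, {"offset": [0.037, 0.034, 0], "turn": [0, 0, -0.048], "fingers": 0.085}, {"offset": [0.037, 0.034, 0], "turn": [0, 0, -0.048], "fingers": 0.085}, {"offset": [0.037, 0.034, 0], "turn": [0, 0, -0.048], "fingers": 0.085}, {"offset": [0.037, 0.034, 0], "turn": [0, 0, -0.048], "fingers": 0.085}, {"offset": [0.037, 0.034, 0], "turn": [0, 0, -0.048], "fingers": 0.085}, {"offset": [0.037, 0.034, 0], "turn": [0, 0, -0.048], "fingers": 0.085}, {"offset": [0.033, 0.036, 0], "turn": [0, 0, -0.048], "fingers": 0.085}, {"offset": [0, 0, 0], "turn": [0, 0, 0], "fingers": 0.085}, {"offset": [0, 0, 0], "turn": [0, 0, 0], "fingers": 0.085}]'

```text
clock: 1.35
tcp_pos: [0.5334, -0.2751, 0.2308]
tcp_rot: [-0.0, 1.0, 0.016, -0.001]
force: [0.8, -0.4, -0.4]
gripper_width: 0.0848
grip_force: 0.0
```

```bash
cat > w.py <<'E'
import sys
from h import *
from scipy.spatial.transform import Rotation
def tool():
    s=r.read_state();q=s['tcp_rot'];R=Rotation.from_quat([q[1],q[2],q[3],q[0]]).as_matrix()
    print('t',round(s['clock'],2),'tcp',np.round(s['tcp_pos'],4),'xang',round(np.arctan2(R[1,0],R[0,0]),4),'zax',np.round(R[:,2],4),'F',np.round(s['force'],2),'M',np.round(s['ft_torque'],3),'w',round(s['gripper_width'],4),'g',s['grip_force'],'q',np.round(s['q'],2))
    return s
def rect(P,name):
    (c,s,a)=cv2.minAreaRect((P[:,:2]*1000).astype(np.float32));print(name,len(P),np.round(c,1),np.round(s,1),round(a,1),'mean',np.round(P.mean(0),4))
E
python3 - <<'E'
from w import *
s=tool();f=r.grab_frame('wrist');save('w1.png',f);W=world(f)
P=W.reshape(-1,3);d=np.linalg.norm(P[:,:2]-[.534,-.275],axis=1)
rect(P[(d<.05)&(P[:,2]>.113)&(P[:,2]<.135)],'bar')
E
```

```text
t 1.35 tcp [ 0.5334 -0.2751  0.2308] xang 0.0319 zax [-1.1e-03  1.0e-04 -1.0e+00] F [ 0.81 -0.43 -0.38] M [ 0.031 -0.016 -0.024] w 0.0848 g 0.0 q [-0.56  0.13  1.49 -0.    1.52  0.98]
bar 1375 [ 535.2 -278.9] [79.5 13.9] 2.6 mean [ 0.5381 -0.2789  0.1261]
```

View pics/w1.png

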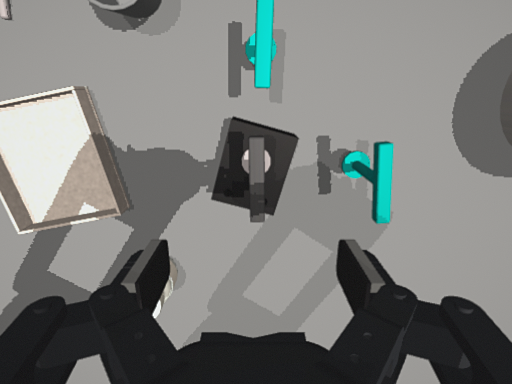

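Wrist view: the dark bar is at (257,180), between the fingers' closing line, and clear of the turquoise rods. Descend and grip.

Emit:
step_arm --steps '[{"offset": [0.001, -0.002, -0.04], "turn": [0, 0, 0.01], "fingers": 0.06}, {"offset": [0, 0, -0.04], "turn": [0, 0, 0], "fingers": 0.05}, {"offset": [0, 0, -0.03], "turn": [0, 0, 0], "fingers": 0.045}, {"offset": [0, 0, -0.02], "turn": [0, 0, 0], "fingers": 0.04}, {"offset": [0, 0, 0], "turn": [0, 0, 0], "fingers": 0.03}, {"offset": [0, 0, 0], "turn": [0, 0, 0], "fingers": 0.02}, {"offset": [0, 0, 0], "turn": [0, 0, 0], "fingers": 0.008}, {"offset": [0, 0, 0], "turn": [0, 0, 0], "fingers": 0.008}, {"offset": [0, 0, 0], "turn": [0, 0, 0], "fingers": 0.008}]' --force 60

```text
clock: 2.52
tcp_pos: [0.536, -0.278, 0.1034]
tcp_rot: [0.001, 1.0, 0.02, 0.001]
force: [-0.5, -0.9, 6.3]
gripper_width: 0.0125
grip_force: 60.8
```

```bash
python3 -c "
from w import *
tool()"
```

```text
t 2.52 tcp [ 0.536  -0.278   0.1034] xang 0.0409 zax [ 0.0029 -0.0022 -1.    ] F [-0.47 -0.86  6.26] M [-0.235  0.073  0.007] w 0.0125 g 60.751612186431885 q [-0.56  0.23  1.61 -0.    1.29  0.97]
```

Emit:
step_arm --steps '[{"offset": [0, 0, 0.01], "turn": [0, 0, 0], "fingers": 0.005}, {"offset": [0, 0, 0.03], "turn": [0, 0, 0], "fingers": 0.005}, {"offset": [0, 0, 0.04], "turn": [0, 0, 0], "fingers": 0.005}, {"offset": [0, 0, 0.04], "turn": [0, 0, 0], "fingers": 0.005}, {"offset": [0, 0, 0.02], "turn": [0, 0, 0], "fingers": 0.005}, {"offset": [0, 0, 0], "turn": [0, 0, 0], "fingers": 0.005}]' --force 80

```text
clock: 3.28
tcp_pos: [0.5356, -0.2775, 0.2428]
tcp_rot: [0.001, 1.0, 0.02, 0.001]
force: [-0.6, -0.1, -3.1]
gripper_width: 0.0122
grip_force: 79.0
```

Run:
```python
from w import *
s=tool();f=r.grab_frame('side');c=f['color'][50:250,200:400,::-1];cv2.imwrite('pics/s1.png',cv2.resize(c,(600,600),interpolation=2))
```

```text
t 3.27 tcp [ 0.5356 -0.2775  0.2428] xang 0.0409 zax [ 0.0025 -0.0015 -1.    ] F [-0.64 -0.12 -3.05] M [ 0.051  0.035 -0.011] w 0.0122 g 79.01989102363586 q [-0.56  0.13  1.47  0.    1.54  0.97]
```

View pics/s1.png

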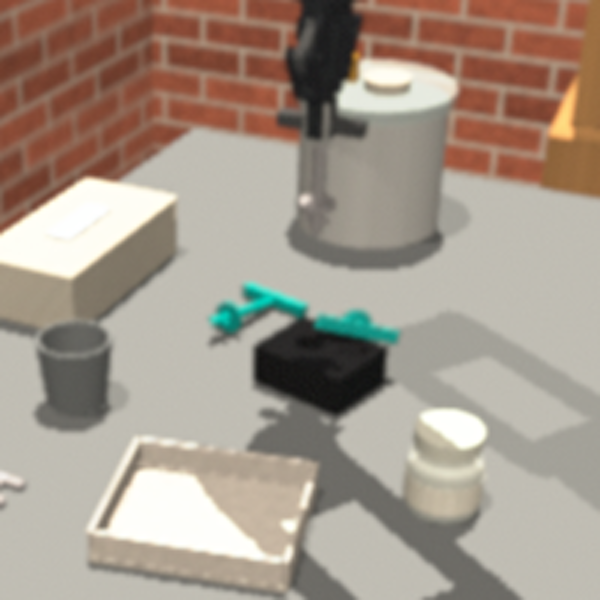

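The rod is held upright by its bar at (320,125) in the crop. The turquoise look-alikes look changed, though, at (260,300) and (355,328). I'll check their heights numerically.

Run:
```python
from w import *
import pickle
def chk(f,t):
    W=world(f);c=f['color'].astype(int);m=(c[...,1]-c[...,0]>60)&(c[...,2]-c[...,0]>50)
    n,l,st,ce=cv2.connectedComponentsWithStats(m.astype(np.uint8))
    for i in range(1,n):
        if st[i,4]<8: continue
        P=W[l==i];P=P[~np.isnan(P[:,0])];print(t,st[i],np.round(P.mean(0),3),'min',np.round(P.min(0),3),'max',np.round(P.max(0),3))
for n in('top','side'):
    chk(pickle.load(open(n+'0.pkl','rb')),n+' before')
    chk(r.grab_frame(n),n+' now')
```

```text
top before [ 440   14   69   63 2841] [ 1.208 -0.92  -0.303] min [ 1.076 -1.064 -0.319] max [ 1.364 -0.766 -0.287]
top before [435  27  11  10  28] [ 1.28  -0.773 -0.302] min [ 1.253 -0.793 -0.309] max [ 1.3   -0.751 -0.291]
top before [437  39   5   5  11] [ 1.234 -0.766 -0.302] min [ 1.224 -0.777 -0.307] max [ 1.244 -0.759 -0.298]
top before [435  45   6   5  12] [ 1.207 -0.759 -0.301] min [ 1.197 -0.769 -0.308] max [ 1.22  -0.746 -0.294]
top before [445  72   5   4   8] [ 1.087 -0.788 -0.3  ] min [ 1.078 -0.796 -0.304] max [ 1.097 -0.777 -0.292]
top before [340 142  11  25 155] [ 0.654 -0.276  0.086] min [ 0.616 -0.307 -0.005] max [ 0.693 -0.265  0.117]
top before [378 181  15  25 166] [ 0.53  -0.397  0.083] min [ 0.493 -0.438 -0.003] max [ 0.575 -0.384  0.117]
top now [ 434   13   75   64 2881] [ 1.207 -0.917 -0.303] min [ 1.075 -1.061 -0.319] max [ 1.362 -0.744 -0.289]
top now [436  28   6   9  16] [ 1.278 -0.768 -0.303] min [ 1.258 -0.779 -0.31 ] max [ 1.293 -0.756 -0.294]
top now [438  62   6   8  13] [ 1.125 -0.769 -0.303] min [ 1.11  -0.779 -0.309] max [ 1.142 -0.755 -0.294]
top now [350 159   5   6  16] [ 0.643 -0.302  0.052] min [ 0.536 -0.315  0.013] max [ 0.659 -0.2    0.558]
top now [373 195   7   8  28] [ 0.525 -0.381  0.019] min [ 0.513 -0.395 -0.005] max [ 0.537 -0.368  0.033]
top now [352 196  22  22 128] [ 0.502 -0.321  0.046] min [ 0.462 -0.371 -0.007] max [ 0.531 -0.293  0.064]
side before [308 123  27  35 235] [ 0.53  -0.396  0.081] min [ 0.492 -0.582  0.009] max [ 0.626 -0.379  0.115]
side before [253 130  26  36 236] [ 0.654 -0.276  0.08 ] min [ 0.615 -0.5    0.   ] max [ 0.781 -0.259  0.115]
side now [270 144  32  17 206] [ 0.632 -0.364  0.017] min [ 0.587 -0.423  0.001] max [ 0.669 -0.298  0.034]
side now [305 154  28  10 160] [ 0.502 -0.313  0.049] min [ 0.461 -0.379  0.022] max [ 0.536 -0.288  0.064]
```

Both turquoise rods have toppled: one lies flat near (0.63,-0.36) and the other leans on the stand. I'll carry on with the job and come back to right them afterwards. Next is the move to the mould.

Emit:
step_arm --steps '[{"offset": [0.0, 0.03, 0.005], "turn": [0, 0, 0.1], "fingers": 0.005}, {"offset": [0, 0.055, 0.005], "turn": [0, 0, 0.18], "fingers": 0.005}, {"offset": [0, 0.06, 0], "turn": [0, 0, 0.18], "fingers": 0.005}, {"offset": [0, 0.06, 0], "turn": [0, 0, 0.18], "fingers": 0.005}, {"offset": [0, 0.06, 0], "turn": [0, 0, 0.18], "fingers": 0.005}, {"offset": [-0.01, 0.06, 0], "turn": [0, 0, 0.18], "fingers": 0.005}, {"offset": [-0.01, 0.06, 0], "turn": [0, 0, 0.18], "fingers": 0.005}, {"offset": [-0.012, 0.06, 0], "turn": [0, 0, 0.18], "fingers": 0.005}, {"offset": [0, 0.06, 0], "turn": [0, 0, 0.18], "fingers": 0.005}, {"offset": [0, 0.04, 0], "turn": [0, 0, 0.18], "fingers": 0.005}]'

```text
clock: 4.68
tcp_pos: [0.5012, 0.2702, 0.2489]
tcp_rot: [-0.001, 0.634, 0.773, -0.001]
force: [1.0, -0.5, -1.1]
gripper_width: 0.0122
grip_force: 78.9
```

Emit:
step_arm --steps '[{"offset": [0.0, 0.022, 0], "turn": [0, 0, 0.18], "fingers": 0.005}, {"offset": [0, 0, 0], "turn": [0, 0, 0.18], "fingers": 0.005}, {"offset": [0, 0, 0], "turn": [0, 0, 0], "fingers": 0.005}]'

```text
clock: 5.05
tcp_pos: [0.5018, 0.2898, 0.249]
tcp_rot: [-0.001, 0.489, 0.872, -0.002]
force: [0.2, -0.3, -2.3]
gripper_width: 0.0123
grip_force: 78.9
```

Run:
```python
from w import *
import pickle
s=tool();f=r.grab_frame('wrist');save('w2.png',f);pickle.dump(f,open('w2.pkl','wb'))
R=cv2.Rodrigues(f['rvec'])[0];print('cam',-R.T@np.ravel(f['tvec']))
W=world(f);P=W.reshape(-1,3);d=np.linalg.norm(P[:,:2]-[.504,.289],axis=1)
rect(P[(d<.1)&(P[:,2]>.055)&(P[:,2]<.065)],'mould')
c=f['color'].reshape(-1,3).astype(int)
rect(P[(d<.03)&(P[:,2]>.04)&(P[:,2]<.065)&(c[:,0]-c[:,2]>70)],'brass')
rect(P[(d<.045)&(P[:,2]>.04)&(P[:,2]<.065)&(c[:,0]-c[:,2]>8)],'plug')
```

```text
t 5.05 tcp [0.5018 0.2898 0.249 ] xang 2.1204 zax [-0.0033 -0.0016 -1.    ] F [ 0.17 -0.32 -2.34] M [ 0.025 -0.012 -0.027] w 0.0123 g 78.93385648727417 q [ 0.44  0.07  1.52 -0.    1.55 -0.11]
cam [0.46113595 0.35748808 0.39244086]
mould 9009 [504.7 285.6] [121.2 131. ] 76.2 mean [0.4975 0.2968 0.0611]
brass 284 [504.7 285.4] [29.4 25.4] 31.5 mean [0.5047 0.2858 0.0609]
plug 1288 [503.1 294.5] [75.6 66.4] 76.7 mean [0.4995 0.2957 0.0608]
```

View pics/w2.png

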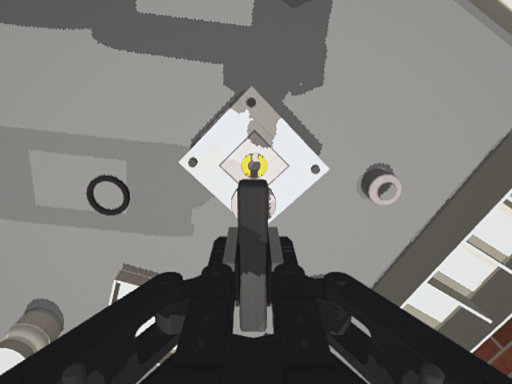

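Wrist view: brass mouth at (254,165) with its slot nearly parallel to the bar (253,255). The shoulder is visible at (253,205). Next I compute the slot angle and the rod's offset in the hand.

```bash
cat > slot.py <<'E'
from w import *
import pickle
f=pickle.load(open('w2.pkl','rb'));W=world(f);c=f['color'].astype(int)
ctr=np.array([.5047,.2856])
m=(abs(W[...,2]-.06)<.02)
for rr in((.0085,.0105),(.0105,.0125)):
    d=W[...,:2]-ctr;rho=np.hypot(d[...,0],d[...,1]);k=m&(rho>rr[0])&(rho<rr[1])
    a=np.arctan2(d[...,1],d[...,0])[k];y=(c[...,0]-c[...,2])[k]
    for i in range(-9,9):
        q=(a>=i*np.pi/9)&(a<(i+1)*np.pi/9)
        print(round((i+.5)*np.pi/9,2),q.sum(),y[q].mean().round() if q.any() else None,end=' | ')
    print()
# bar extents in tool x
t=2.1204;ux=np.array([np.cos(t),np.sin(t)]);uy=np.array([-np.sin(t),np.cos(t)])
tcp=np.array([.5018,.2898]);P=W.reshape(-1,3);P=P[(P[:,2]>.25)&(P[:,2]<.275)]
dx=(P[:,:2]-tcp)@ux;dy=(P[:,:2]-tcp)@uy
k=(abs(dy)<.007)&(abs(dx)<.06);print('bar',k.sum(),dx[k].min(),dx[k].max(),np.percentile(dx[k],[2,98]),P[k,2].mean(),P[k,2].max())
P=W.reshape(-1,3);q=(abs(P[:,2]-.191)<.012)&(np.linalg.norm(P[:,:2]-tcp,axis=1)<.04);rect(P[q],'shoulder');print((P[q,:2]-tcp)@ux.round(3) if q.sum()<5 else ((P[q,:2]-tcp)@ux).max(), ((P[q,:2]-tcp)@uy).min(),((P[q,:2]-tcp)@uy).max(),P[q,2].mean())
E
python3 slot.py
```

```text
-2.97 5 146.0 | -2.62 6 155.0 | -2.27 4 138.0 | -1.92 3 130.0 | -1.57 6 142.0 | -1.22 0 None | -0.87 0 None | -0.52 2 166.0 | -0.17 4 143.0 | 0.17 5 151.0 | 0.52 6 152.0 | 0.87 5 134.0 | 1.22 4 155.0 | 1.57 3 127.0 | 1.92 0 None | 2.27 0 None | 2.62 1 158.0 | 2.97 5 166.0 | 
-2.97 6 158.0 | -2.62 6 160.0 | -2.27 5 155.0 | -1.92 5 166.0 | -1.57 6 152.0 | -1.22 0 None | -0.87 0 None | -0.52 4 170.0 | -0.17 6 139.0 | 0.17 6 152.0 | 0.52 6 160.0 | 0.87 7 151.0 | 1.22 7 137.0 | 1.57 5 136.0 | 1.92 0 None | 2.27 0 None | 2.62 5 156.0 | 2.97 5 163.0 | 
bar 4245 -0.04123842353391351 0.03924817728928082 [-0.03766553  0.03875286] 0.2716776100698981 0.2748369787524998
shoulder 324 [502.4 288.8] [32.8 23.8] 30.7 mean [0.5039 0.2904 0.1924]
0.01060937027785855 -0.016480383478193042 0.01636950408397656 0.19243704593198588
```

Emit:
step_arm --steps '[{"offset": [0.0025, -0.0035, -0.03], "turn": [0, 0, -0.03], "fingers": 0.005}, {"offset": [0, 0, -0.04], "turn": [0, 0, 0], "fingers": 0.005}, {"offset": [0, 0, -0.02], "turn": [0, 0, 0], "fingers": 0.005}, {"offset": [0, 0, -0.006], "turn": [0, 0, 0], "fingers": 0.005}, {"offset": [0, 0, -0.004], "turn": [0, 0, 0], "fingers": 0.005}, {"offset": [0, 0, -0.004], "turn": [0, 0, 0], "fingers": 0.005}, {"offset": [0, 0, -0.003], "turn": [0, 0, 0], "fingers": 0.005}, {"offset": [0, 0, 0], "turn": [0, 0, 0], "fingers": 0.005}]'

```text
clock: 6.1
tcp_pos: [0.5054, 0.2865, 0.1445]
tcp_rot: [0.0, 0.502, 0.865, 0.0]
force: [0.1, 0.4, -2.6]
gripper_width: 0.0121
grip_force: 78.9
```

```bash
python3 -c "
from w import *
tool()"
```

```text
t 6.1 tcp [0.5054 0.2865 0.1445] xang 2.0908 zax [ 2.e-04  1.e-04 -1.e+00] F [ 0.08  0.43 -2.64] M [ 0.005 -0.017  0.05 ] w 0.0121 g 78.88441801071167 q [ 0.43  0.14  1.64 -0.    1.36 -0.09]
```

Emit:
step_arm --steps '[{"offset": [-0.0007, 0, -0.002], "turn": [0, 0, 0], "fingers": 0.005}, {"offset": [0, 0, -0.002], "turn": [0, 0, 0], "fingers": 0.005}, {"offset": [0, 0, -0.002], "turn": [0, 0, 0], "fingers": 0.005}, {"offset": [0, 0, -0.002], "turn": [0, 0, 0], "fingers": 0.005}, {"offset": [0, 0, 0], "turn": [0, 0, 0], "fingers": 0.005}]'

```text
clock: 6.72
tcp_pos: [0.5045, 0.2863, 0.136]
tcp_rot: [-0.0, 0.502, 0.865, -0.0]
force: [-0.1, -0.5, -2.5]
gripper_width: 0.0126
grip_force: 78.9
```

```bash
python3 -c "
from w import *
tool()"
```

```text
t 6.72 tcp [0.5045 0.2863 0.136 ] xang 2.0908 zax [-4.e-04 -2.e-04 -1.e+00] F [-0.1  -0.48 -2.55] M [ 0.046 -0.027  0.054] w 0.0126 g 78.89727473258972 q [ 0.43  0.14  1.65 -0.    1.35 -0.09]
```

No contact 2.4 mm past the resting height, so the pin is in the gap. Continue down.

Emit:
step_arm --steps '[{"offset": [0, 0, -0.002], "turn": [0, 0, 0], "fingers": 0.005}, {"offset": [0, 0, -0.002], "turn": [0, 0, 0], "fingers": 0.005}, {"offset": [0, 0, -0.002], "turn": [0, 0, 0], "fingers": 0.005}, {"offset": [0, 0, -0.002], "turn": [0, 0, 0], "fingers": 0.005}, {"offset": [0, 0, -0.002], "turn": [0, 0, 0], "fingers": 0.005}, {"offset": [0, 0, -0.001], "turn": [0, 0, 0], "fingers": 0.005}, {"offset": [0, 0, 0], "turn": [0, 0, 0], "fingers": 0.005}]'

```text
clock: 7.6
tcp_pos: [0.5046, 0.2863, 0.1252]
tcp_rot: [-0.0, 0.502, 0.865, -0.0]
force: [-0.5, 0.2, -2.6]
gripper_width: 0.0124
grip_force: 78.9
```

```bash
python3 -c "
from w import *
tool()"
```

```text
t 7.6 tcp [0.5046 0.2863 0.1252] xang 2.0908 zax [-2.e-04 -1.e-04 -1.e+00] F [-0.49  0.25 -2.57] M [-0.025 -0.007 -0.022] w 0.0124 g 78.8989269733429 q [ 0.43  0.15  1.66 -0.    1.33 -0.09]
```

Emit:
step_arm --steps '[{"offset": [0, 0, -0.001], "turn": [0, 0, 0], "fingers": 0.005}, {"offset": [0, 0, -0.0005], "turn": [0, 0, 0], "fingers": 0.005}, {"offset": [0, 0, -0.0005], "turn": [0, 0, 0], "fingers": 0.005}, {"offset": [0, 0, 0], "turn": [0, 0, 0], "fingers": 0.005}]'

```text
clock: 8.1
tcp_pos: [0.5047, 0.2865, 0.1235]
tcp_rot: [0.0, 0.502, 0.865, 0.0]
force: [0.5, 0.2, -0.6]
gripper_width: 0.0121
grip_force: 79.1
```

```bash
python3 -c "
from w import *
tool()"
```

```text
t 8.1 tcp [0.5047 0.2865 0.1235] xang 2.0909 zax [ 3.e-04  1.e-04 -1.e+00] F [ 0.52  0.17 -0.58] M [-0.012  0.045 -0.001] w 0.0121 g 79.12243723869324 q [ 0.43  0.15  1.66  0.    1.32 -0.09]
```

Light contact at the expected height, so the shoulder is seated. Now screw clockwise, in small steps near the stop.

Emit:
step_arm --steps '[{"offset": [0, 0, 0], "turn": [0, 0, -0.06], "fingers": 0.005}, {"offset": [0, 0, 0], "turn": [0, 0, -0.08], "fingers": 0.005}, {"offset": [0, 0, 0], "turn": [0, 0, -0.08], "fingers": 0.005}, {"offset": [0, 0, 0], "turn": [0, 0, -0.08], "fingers": 0.005}, {"offset": [0, 0, 0], "turn": [0, 0, -0.08], "fingers": 0.005}, {"offset": [0, 0, 0], "turn": [0, 0, -0.06], "fingers": 0.005}, {"offset": [0, 0, 0], "turn": [0, 0, 0], "fingers": 0.005}]'

```text
clock: 8.98
tcp_pos: [0.5048, 0.2864, 0.1235]
tcp_rot: [0.0, 0.678, 0.735, 0.0]
force: [0.0, -0.1, -0.4]
gripper_width: 0.0124
grip_force: 79.2
```

```bash
python3 -c "
from w import *
tool()"
```

```text
t 8.97 tcp [0.5048 0.2864 0.1235] xang 1.6512 zax [ 3.e-04  1.e-04 -1.e+00] F [ 0.05 -0.12 -0.38] M [-0.04  -0.012  0.018] w 0.0124 g 79.17050242424011 q [ 0.43  0.15  1.66 -0.    1.32  0.35]
```

Emit:
step_arm --steps '[{"offset": [0, 0, 0], "turn": [0, 0, -0.04], "fingers": 0.005}, {"offset": [0, 0, 0], "turn": [0, 0, -0.04], "fingers": 0.005}, {"offset": [0, 0, 0], "turn": [0, 0, -0.02], "fingers": 0.005}, {"offset": [0, 0, 0], "turn": [0, 0, 0], "fingers": 0.005}]'

```text
clock: 9.48
tcp_pos: [0.5047, 0.2864, 0.1234]
tcp_rot: [0.0, 0.714, 0.7, 0.0]
force: [-0.4, -0.8, -0.1]
gripper_width: 0.0123
grip_force: 79.2
```

```bash
python3 -c "
from w import *
tool()"
```

```text
t 9.47 tcp [0.5047 0.2864 0.1234] xang 1.5518 zax [ 2.e-04  1.e-04 -1.e+00] F [-0.41 -0.81 -0.05] M [-0.035  0.047 -0.   ] w 0.0123 g 79.22900319099426 q [0.43 0.15 1.66 0.   1.32 0.45]
```

Emit:
step_arm --steps '[{"offset": [0, 0, 0], "turn": [0, 0, -0.03], "fingers": 0.005}, {"offset": [0, 0, 0], "turn": [0, 0, -0.02], "fingers": 0.005}, {"offset": [0, 0, 0], "turn": [0, 0, 0], "fingers": 0.005}]'

```text
clock: 9.85
tcp_pos: [0.5047, 0.2864, 0.1234]
tcp_rot: [0.0, 0.732, 0.682, 0.0]
force: [-0.0, -1.6, 1.2]
gripper_width: 0.0124
grip_force: 79.4
```

```bash
python3 -c "
from w import *
tool()"
```

```text
t 9.85 tcp [0.5047 0.2864 0.1234] xang 1.5005 zax [ 2.e-04  1.e-04 -1.e+00] F [-0.01 -1.64  1.2 ] M [-0.169  0.092 -0.066] w 0.0124 g 79.42718625068665 q [0.43 0.15 1.66 0.   1.32 0.5 ]
```

Emit:
step_arm --steps '[{"offset": [0, 0, 0], "turn": [0, 0, -0.02], "fingers": 0.005}, {"offset": [0, 0, 0], "turn": [0, 0, -0.02], "fingers": 0.005}, {"offset": [0, 0, 0], "turn": [0, 0, 0], "fingers": 0.005}]'

```text
clock: 10.22
tcp_pos: [0.5047, 0.2864, 0.1234]
tcp_rot: [0.0, 0.745, 0.667, 0.0]
force: [-1.1, -0.1, 1.8]
gripper_width: 0.0125
grip_force: 79.5
```

```bash
python3 -c "
from w import *
tool()"
```

```text
t 10.22 tcp [0.5047 0.2864 0.1234] xang 1.4604 zax [ 1.e-04  1.e-04 -1.e+00] F [-1.1  -0.14  1.79] M [-0.144  0.158  0.003] w 0.0125 g 79.54779624938965 q [0.43 0.15 1.66 0.   1.32 0.54]
```

Emit:
step_arm --steps '[{"offset": [0, 0, 0.0003], "turn": [0, 0, -0.02], "fingers": 0.005}, {"offset": [0, 0, 0], "turn": [0, 0, -0.02], "fingers": 0.005}, {"offset": [0, 0, 0], "turn": [0, 0, 0], "fingers": 0.005}]'

```text
clock: 10.6
tcp_pos: [0.5045, 0.2864, 0.1234]
tcp_rot: [-0.0, 0.758, 0.652, -0.0]
force: [-1.0, 0.2, -0.3]
gripper_width: 0.0123
grip_force: 79.3
```

```bash
python3 -c "
from w import *
tool()"
```

```text
t 10.6 tcp [0.5045 0.2864 0.1234] xang 1.4203 zax [-3.e-04 -0.e+00 -1.e+00] F [-1.03  0.24 -0.26] M [ 0.015  0.182 -0.077] w 0.0123 g 79.28925275802612 q [0.43 0.15 1.66 0.   1.32 0.58]
```

Emit:
step_arm --steps '[{"offset": [0, 0, 0], "turn": [0, 0, -0.02], "fingers": 0.005}, {"offset": [0, 0, 0], "turn": [0, 0, -0.02], "fingers": 0.005}, {"offset": [0, 0, 0], "turn": [0, 0, 0], "fingers": 0.005}]'

```text
clock: 10.98
tcp_pos: [0.5045, 0.2864, 0.1234]
tcp_rot: [-0.0, 0.771, 0.637, -0.0]
force: [-1.0, 0.2, -1.0]
gripper_width: 0.0123
grip_force: 79.1
```

```bash
python3 -c "
from w import *
tool()"
```

```text
t 10.97 tcp [0.5045 0.2864 0.1234] xang 1.3804 zax [-4.e-04 -0.e+00 -1.e+00] F [-0.99  0.16 -1.02] M [0.035 0.288 0.015] w 0.0123 g 79.14705634117126 q [0.43 0.15 1.66 0.   1.32 0.62]
```

Emit:
step_arm --steps '[{"offset": [0, 0, 0], "turn": [0, 0, -0.02], "fingers": 0.005}, {"offset": [0, 0, 0], "turn": [0, 0, -0.02], "fingers": 0.005}, {"offset": [0, 0, 0], "turn": [0, 0, 0], "fingers": 0.005}]'

```text
clock: 11.35
tcp_pos: [0.5045, 0.2864, 0.1234]
tcp_rot: [-0.0, 0.784, 0.621, -0.0]
force: [-1.5, 1.4, -1.7]
gripper_width: 0.0124
grip_force: 79.0
```

```bash
python3 -c "
from w import *
tool()"
```

```text
t 11.35 tcp [0.5045 0.2864 0.1234] xang 1.3404 zax [-3.e-04 -0.e+00 -1.e+00] F [-1.45  1.37 -1.67] M [0.141 0.292 0.088] w 0.0124 g 79.03035521507263 q [0.43 0.15 1.66 0.   1.32 0.66]
```

Mz is starting to rise (0.09).

Emit:
step_arm --steps '[{"offset": [0, 0, 0], "turn": [0, 0, -0.02], "fingers": 0.005}, {"offset": [0, 0, 0], "turn": [0, 0, 0], "fingers": 0.005}]'

```text
clock: 11.6
tcp_pos: [0.5045, 0.2864, 0.1235]
tcp_rot: [-0.0, 0.79, 0.613, -0.0]
force: [-1.4, 0.5, -3.0]
gripper_width: 0.0123
grip_force: 79.0
```

```bash
python3 -c "
from w import *
tool()"
```

```text
t 11.6 tcp [0.5045 0.2864 0.1235] xang 1.3204 zax [-2.e-04 -1.e-04 -1.e+00] F [-1.4   0.51 -3.02] M [0.142 0.333 0.1  ] w 0.0123 g 78.96334290504456 q [0.43 0.15 1.66 0.   1.32 0.68]
```

Emit:
step_arm --steps '[{"offset": [0, 0, 0], "turn": [0, 0, -0.02], "fingers": 0.005}, {"offset": [0, 0, 0], "turn": [0, 0, 0], "fingers": 0.005}]'

```text
clock: 11.85
tcp_pos: [0.5045, 0.2864, 0.1235]
tcp_rot: [-0.0, 0.796, 0.605, -0.0]
force: [-0.8, -0.5, -3.5]
gripper_width: 0.0124
grip_force: 78.9
```

```bash
python3 -c "
from w import *
tool()"
```

```text
t 11.85 tcp [0.5045 0.2864 0.1235] xang 1.3004 zax [-2.e-04 -0.e+00 -1.e+00] F [-0.84 -0.46 -3.51] M [0.115 0.314 0.145] w 0.0124 g 78.91007781028748 q [0.43 0.15 1.66 0.   1.32 0.7 ]
```

Emit:
step_arm --steps '[{"offset": [0, 0, 0], "turn": [0, 0, -0.02], "fingers": 0.005}, {"offset": [0, 0, 0], "turn": [0, 0, 0], "fingers": 0.005}]'

```text
clock: 12.1
tcp_pos: [0.5046, 0.2863, 0.1235]
tcp_rot: [-0.0, 0.802, 0.597, -0.0]
force: [-2.3, 0.1, -4.5]
gripper_width: 0.0125
grip_force: 78.9
```

```bash
python3 -c "
from w import *
for i in range(3): tool();r.grab_frame('wrist')"
```

```text
t 12.1 tcp [0.5046 0.2863 0.1235] xang 1.2804 zax [-2.e-04 -1.e-04 -1.e+00] F [-2.26  0.15 -4.5 ] M [0.167 0.289 0.214] w 0.0125 g 78.88289451599121 q [ 0.43  0.15  1.66 -0.    1.32  0.72]
t 12.15 tcp [0.5045 0.2864 0.1235] xang 1.2808 zax [-2.e-04 -1.e-04 -1.e+00] F [-0.72 -0.02 -3.64] M [0.174 0.348 0.181] w 0.0121 g 78.87378215789795 q [0.43 0.15 1.66 0.   1.32 0.72]
t 12.2 tcp [0.5045 0.2864 0.1235] xang 1.2809 zax [-2.e-04 -0.e+00 -1.e+00] F [-0.25  0.5  -3.35] M [0.155 0.321 0.208] w 0.0123 g 78.85942339897156 q [0.43 0.15 1.66 0.   1.32 0.72]
```

Emit:
step_arm --steps '[{"offset": [0, 0, 0], "turn": [0, 0, -0.02], "fingers": 0.005}, {"offset": [0, 0, 0], "turn": [0, 0, 0], "fingers": 0.005}]'

```text
clock: 12.5
tcp_pos: [0.5046, 0.2863, 0.1235]
tcp_rot: [0.0, 0.808, 0.589, -0.0]
force: [-1.0, 1.2, -4.0]
gripper_width: 0.012
grip_force: 78.8
```

```bash
python3 -c "
from w import *
for i in range(3): tool();r.grab_frame('wrist')"
```

```text
t 12.5 tcp [0.5046 0.2863 0.1235] xang 1.2603 zax [-1.e-04 -1.e-04 -1.e+00] F [-0.99  1.18 -4.03] M [0.115 0.164 0.245] w 0.012 g 78.76357555389404 q [ 0.43  0.15  1.66 -0.    1.32  0.74]
t 12.55 tcp [0.5046 0.2863 0.1235] xang 1.2607 zax [-0.e+00 -1.e-04 -1.e+00] F [-0.2   0.27 -4.83] M [0.164 0.196 0.294] w 0.0123 g 78.75644087791443 q [ 0.43  0.15  1.66 -0.    1.32  0.74]
t 12.6 tcp [0.5046 0.2863 0.1235] xang 1.2609 zax [ 0.e+00 -1.e-04 -1.e+00] F [-0.48 -0.24 -4.85] M [0.13  0.142 0.238] w 0.0121 g 78.72748732566833 q [ 0.43  0.15  1.66 -0.    1.32  0.74]
```

The stop is felt: about 0.25 N m after 0.83 rad. Now draw straight up with a firmer grip.

Emit:
step_arm --steps '[{"offset": [0, 0, 0.001], "turn": [0, 0, 0.01], "fingers": 0.005}, {"offset": [0, 0, 0.002], "turn": [0, 0, 0], "fingers": 0.005}, {"offset": [0, 0, 0.003], "turn": [0, 0, 0], "fingers": 0.005}, {"offset": [0, 0, 0.003], "turn": [0, 0, 0], "fingers": 0.005}]' --force 110

```text
clock: 13.15
tcp_pos: [0.5042, 0.2862, 0.1323]
tcp_rot: [-0.0, 0.805, 0.593, -0.001]
force: [0.2, 0.7, -12.0]
gripper_width: 0.0117
grip_force: 107.3
```

```bash
python3 -c "
from w import *
tool()"
```

```text
t 13.15 tcp [0.5042 0.2862 0.1323] xang 1.2707 zax [-1.e-03 -4.e-04 -1.e+00] F [  0.18   0.71 -12.03] M [0.087 0.081 0.143] w 0.0117 g 107.31577634811401 q [0.43 0.14 1.66 0.   1.34 0.73]
```

Emit:
step_arm --steps '[{"offset": [0, 0, 0.004], "turn": [0, 0, 0], "fingers": 0.005}, {"offset": [0, 0, 0.005], "turn": [0, 0, 0], "fingers": 0.005}, {"offset": [0, 0, 0.006], "turn": [0, 0, 0], "fingers": 0.005}, {"offset": [0, 0, 0.006], "turn": [0, 0, 0], "fingers": 0.005}, {"offset": [0, 0, 0.008], "turn": [0, 0, 0], "fingers": 0.005}, {"offset": [0, 0, 0.008], "turn": [0, 0, 0], "fingers": 0.005}, {"offset": [0, 0, 0.01], "turn": [0, 0, 0], "fingers": 0.005}, {"offset": [0, 0, 0.012], "turn": [0, 0, 0], "fingers": 0.005}, {"offset": [0, 0, 0.012], "turn": [0, 0, 0], "fingers": 0.005}, {"offset": [0, 0, 0], "turn": [0, 0, 0], "fingers": 0.005}]'

```text
clock: 14.4
tcp_pos: [0.5056, 0.2868, 0.2056]
tcp_rot: [0.0, 0.805, 0.593, 0.002]
force: [-0.2, -0.7, -6.1]
gripper_width: 0.0116
grip_force: 108.2
```

Run:
```python
from w import *
tool();f=r.grab_frame('side');c=f['color'][100:384,80:320,::-1];cv2.imwrite('pics/s2.png',cv2.resize(c,(480,568),interpolation=2))
```

```text
t 14.4 tcp [0.5056 0.2868 0.2056] xang 1.2708 zax [ 0.0029  0.0013 -1.    ] F [-0.17 -0.72 -6.12] M [-0.035  0.007  0.02 ] w 0.0116 g 108.22932600975037 q [0.43 0.09 1.58 0.   1.47 0.73]
```

View pics/s2.png

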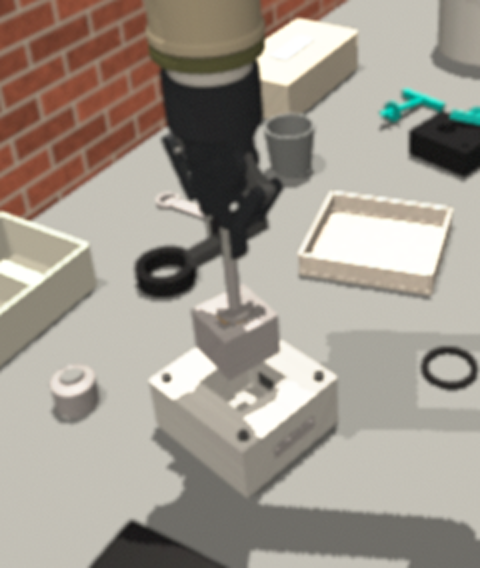

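The plug is clear of the mould at crop (235,330), hanging straight on the rod. Now to the tray.

Emit:
step_arm --steps '[{"offset": [0, -0.02, 0], "turn": [0, 0, 0], "fingers": 0.005}, {"offset": [0, -0.04, 0], "turn": [0, 0, 0], "fingers": 0.005}, {"offset": [0.003, -0.05, 0], "turn": [0, 0, 0], "fingers": 0.005}, {"offset": [0.003, -0.05, 0], "turn": [0, 0, 0], "fingers": 0.005}, {"offset": [0.003, -0.05, 0], "turn": [0, 0, 0], "fingers": 0.005}, {"offset": [0.003, -0.05, 0], "turn": [0, 0, 0], "fingers": 0.005}, {"offset": [0, -0.03, 0], "turn": [0, 0, 0], "fingers": 0.005}, {"offset": [0, -0.018, -0.02], "turn": [0, 0, 0], "fingers": 0.005}, {"offset": [0, 0, -0.04], "turn": [0, 0, 0], "fingers": 0.005}, {"offset": [0, 0, -0.02], "turn": [0, 0, 0], "fingers": 0.005}]'

```text
clock: 15.7
tcp_pos: [0.5171, -0.0229, 0.1234]
tcp_rot: [0.001, 0.805, 0.593, 0.001]
force: [-0.1, 2.6, 15.6]
gripper_width: 0.0099
grip_force: 134.3
```

Emit:
step_arm --steps '[{"offset": [0, 0, -0.004], "turn": [0, 0, 0], "fingers": 0.005}, {"offset": [0, 0, -0.002], "turn": [0, 0, 0], "fingers": 0.005}, {"offset": [0, 0, 0], "turn": [0, 0, 0], "fingers": 0.005}]'

```text
clock: 16.08
tcp_pos: [0.5181, -0.0225, 0.1214]
tcp_rot: [0.002, 0.805, 0.593, 0.001]
force: [-6.3, 1.6, 20.4]
gripper_width: 0.01
grip_force: 143.4
```

```bash
python3 -c "
from w import *
tool()"
```

```text
t 16.07 tcp [ 0.5181 -0.0225  0.1214] xang 1.2705 zax [ 4.1e-03 -9.0e-04 -1.0e+00] F [-6.32  1.59 20.4 ] M [ 0.057  1.815 -0.158] w 0.01 g 143.39174440596253 q [-0.14 -0.01  1.84 -0.    1.31  0.16]
```

Contact came earlier than expected. I'll relieve the pressure and look.

Emit:
step_arm --steps '[{"offset": [0, 0, 0.002], "turn": [0, 0, 0], "fingers": 0.005}, {"offset": [0, 0, 0.001], "turn": [0, 0, 0], "fingers": 0.005}]'

```text
clock: 16.32
tcp_pos: [0.5168, -0.0228, 0.122]
tcp_rot: [0.001, 0.805, 0.593, 0.0]
force: [-1.8, -1.4, 4.1]
gripper_width: 0.0101
grip_force: 141.0
```

Run:
```python
from w import *
tool();f=r.grab_frame('side');c=f['color'][90:270,190:370,::-1];cv2.imwrite('pics/s3.png',cv2.resize(c,(560,560),interpolation=2))
```

```text
t 16.32 tcp [ 0.5168 -0.0228  0.122 ] xang 1.2704 zax [ 0.0014 -0.0012 -1.    ] F [-1.83 -1.41  4.12] M [-0.512  0.611 -0.036] w 0.0101 g 140.9835738223046 q [-0.14 -0.01  1.84 -0.    1.31  0.16]
```

View pics/s3.png

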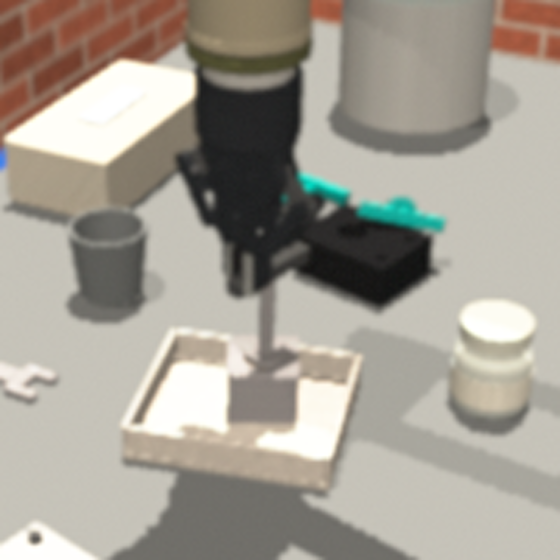

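The plug is in the tray at crop (263,390), with the shaft about vertical. I'll check its tilt from depth.

Run:
```python
from w import *
for n in('side','wrist'):
    f=r.grab_frame(n);P=world(f).reshape(-1,3)
    d=np.linalg.norm(P[:,:2]-[.517,-.0226],axis=1)
    for lo,hi,rr,t in((.035,.062,.036,'plugtop'),(.062,.1,.03,'shaft'),(.1,.16,.045,'bar'),(.0,.01,.07,'floor')):
        Q=P[(d<rr)&(P[:,2]>lo)&(P[:,2]<hi)]
        if len(Q)<10: print(n,t,len(Q));continue
        print(n,t,len(Q),np.round(Q.mean(0),4),np.round(np.percentile(Q[:,2],[5,50,95]),4))
        if t=='shaft':
            for a,b in((.062,.075),(.075,.088),(.088,.1)):
                q=Q[(Q[:,2]>a)&(Q[:,2]<b)]; print(len(q),q.mean(0).round(4) if len(q) else '')
        if t=='plugtop':
            for _ in range(5):
                A=np.c_[Q[:,:2]-[.517,-.0226],np.ones(len(Q))];c=np.linalg.lstsq(A,Q[:,2],rcond=None)[0];e=Q[:,2]-A@c;Q=Q[abs(e)<max(.002,1.5*e.std())]
            print('plane',len(Q),c.round(4))
```

```text
side plugtop 318 [ 0.5094 -0.0284  0.0491] [0.0376 0.0498 0.0574]
plane 143 [ 0.064  -0.222   0.0498]
side shaft 66 [ 0.5098 -0.0409  0.081 ] [0.0643 0.0807 0.0971]
21 [ 0.5096 -0.0411  0.0681]
24 [ 0.51   -0.0407  0.081 ]
21 [ 0.5098 -0.0411  0.0938]
side bar 293 [ 0.5125 -0.0236  0.1373] [0.1083 0.1368 0.1578]
side floor 820 [ 0.5177 -0.0214  0.0051] [0.0028 0.005  0.0076]
wrist plugtop 2617 [ 0.5158 -0.03    0.0499] [0.04   0.0501 0.0565]
plane 1855 [ 0.0006 -0.0049  0.0501]
wrist shaft 0
wrist bar 4281 [ 0.5169 -0.0251  0.1399] [0.1306 0.136  0.1577]
wrist floor 11866 [ 0.5221 -0.0044  0.0051] [0.0039 0.0051 0.0062]
```

The wrist plane fit shows the plug's top level at 0.050 m, as expected (0.049). It stands flat on the floor; the bar only slid along the pads. Release and rise.

Emit:
step_arm --steps '[{"offset": [0, 0, 0], "turn": [0, 0, 0], "fingers": 0.014}, {"offset": [0, 0, 0], "turn": [0, 0, 0], "fingers": 0.02}, {"offset": [0, 0, 0], "turn": [0, 0, 0], "fingers": 0.03}, {"offset": [0, 0, 0], "turn": [0, 0, 0], "fingers": 0.04}, {"offset": [0, 0, 0.01], "turn": [0, 0, 0], "fingers": 0.04}, {"offset": [0, 0, 0.03], "turn": [0, 0, 0], "fingers": 0.04}, {"offset": [0, 0, 0.05], "turn": [0, 0, 0], "fingers": 0.04}, {"offset": [0, 0, 0.04], "turn": [0, 0, 0], "fingers": 0.04}]' --force 40

```text
clock: 17.48
tcp_pos: [0.5169, -0.0216, 0.2534]
tcp_rot: [0.001, 0.805, 0.594, 0.001]
force: [0.5, -0.0, 0.0]
gripper_width: 0.0402
grip_force: 0.0
```

Emit:
step_arm --steps '[{"offset": [-0.03, 0.05, 0.03], "turn": [0, 0, 0], "fingers": 0.04}, {"offset": [-0.03, 0.06, 0.03], "turn": [0, 0, 0], "fingers": 0.04}, {"offset": [-0.03, 0.06, 0], "turn": [0, 0, 0], "fingers": 0.04}, {"offset": [0, 0.05, 0], "turn": [0, 0, 0], "fingers": 0.04}, {"offset": [0, 0, 0], "turn": [0, 0, 0], "fingers": 0.04}]'

```text
clock: 18.1
tcp_pos: [0.4337, 0.186, 0.3056]
tcp_rot: [-0.0, 0.803, 0.595, 0.001]
force: [-0.1, 0.1, -0.0]
gripper_width: 0.0399
grip_force: 0.0
```

Run:
```python
from w import *
import pickle
tool();f=r.grab_frame('top');pickle.dump(f,open('top1.pkl','wb'));g=r.grab_frame('side');pickle.dump(g,open('side1.pkl','wb'))
a=cv2.resize(f['color'][120:270,230:430,::-1],(480,360),interpolation=2);b=g['color'][100:250,200:333,::-1];b=cv2.resize(b,(319,360),interpolation=2)
cv2.imwrite('pics/t2.png',np.hstack([a,b]))
W=world(f);P=W[170:240,230:300].reshape(-1,3)
rect(P[(P[:,2]>.115)&(P[:,2]<.15)],'bar');rect(P[(P[:,2]>.04)&(P[:,2]<.054)],'plug')
# compare others
f0=pickle.load(open('top0.pkl','rb'));W0=world(f0)
for n,u0,u1,v0,v1,lo in(('jar',288,322,238,270,.03),('cup',286,320,126,160,.03),('tape',204,230,134,158,.012),('wrench',244,264,110,158,.004),('weight',147,166,150,168,.015),('seal',210,232,242,262,.003)):
    for w in(W0,W):
        Q=w[v0:v1,u0:u1].reshape(-1,3);Q=Q[Q[:,2]>lo];print(n,len(Q),Q.mean(0).round(4),end=' ')
    print()
```

```text
t 18.1 tcp [0.4337 0.186  0.3056] xang 1.2757 zax [ 9.0e-04  1.1e-03 -1.0e+00] F [-0.06  0.09 -0.01] M [0.006 0.003 0.006] w 0.0399 g 0.0 q [ 0.3  -0.24  1.71  0.    1.67  0.59]
bar 130 [511.  -40.5] [78.6 13.7] 72.8 mean [ 0.5106 -0.0402  0.1329]
plug 183 [495.8 -10. ] [ 56.4 125.1] 27.0 mean [ 0.5077 -0.0394  0.0485]
jar 325 [ 0.3548 -0.1316  0.068 ] jar 325 [ 0.3549 -0.1317  0.068 ] 
cup 196 [ 0.7189 -0.1394  0.0556] cup 200 [ 0.7192 -0.1399  0.0556] 
tape 217 [0.7116 0.1466 0.0234] tape 222 [0.7116 0.1463 0.0227] 
wrench 251 [0.7507 0.019  0.0073] wrench 248 [0.7509 0.0199 0.0073] 
weight 116 [0.6689 0.3393 0.0305] weight 115 [0.6687 0.3394 0.0308] 
seal 138 [0.3594 0.1311 0.0062] seal 146 [0.3584 0.1326 0.0061]
```

View pics/t2.png

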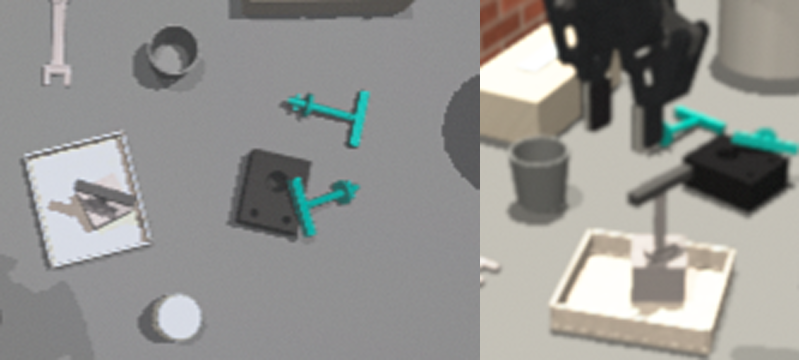

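The rod and plug stand upright in the tray at picture (105,195), and all the listed bystanders are unmoved. The turquoise rods had stood balanced on their 6 mm noses: their bar tops were about 0.11 m up, which is the rod's own length. My path stayed more than 4 cm away and I felt no contact, so they most likely fell by themselves. They can't be balanced again reliably, so I'll leave them and hand in.

```bash
python3 -c "
from plant import r
print(r.finish_job())"
```

```text
the job is handed in; nothing more can be done
None
```

The job is handed in at about 18 s: the plug stands upright on the tray floor with the rod screwed home (stop felt at about 0.25 N m), it slid 18 mm along the pads and was pressed down with about 20 N on touching the tray floor, the listed bystanders are unmoved, but both turquoise look-alike rods toppled during the first grasp (probably by themselves, though I didn't see it happen) and I left them lying.

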